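# Stand up a fallen egg timer, wind it past its top mark and set it back to 45 minutes

### The arm

A 6-joint arm with a two-finger parallel gripper is mounted at the origin on a cart in front of the work surface, level with it; the furniture and walls round the work are solid. World frame = base frame: x ahead of the robot, y to its left, z up, the work surface at z = 0. Lengths are in m, angles in rad, forces in N, time in s.
With the tool pointing down it reaches from about 0.25 to 0.725 m from the base axis. Payload 4 kg.
Tool frame: the origin (TCP) lies at the very end of the fingers, on their centre line; the grasp point (between the pads) lies 19 mm behind it; z points along the fingers, y is the line along which they close (so a half turn about z gives the same grasp; the last joint's range is limited). The gripper opens to 85 mm and grips with 20 to 120 N. Pads are 22 mm wide; open, the fingers measure 114 mm over their backs; the gripper's body (76 mm by 85 mm) begins 54 mm behind the grasp point. The pads swing forward as they close: fully open they stand 13 mm farther back than shut.
Start: joints at [-1.284, 0.241, 0.005, 1.335, 0, 1.571], TCP at [0.141, -0.48, 0.231] pointing down, gripper open.
Joint ranges: [-2.72, 2.72], [-1.05, 1.87], [-1.09, 1.28], [-1.99, 2.15], [-1.42, 1.44], [-3.14, 3.14]. Speed limits (rad/s): [2.79, 2.79, 3.14, 3.14, 3.14, 3.14].

### API

Orientations are given as a unit quaternion [x, y, z, w].
In Python, from rig import manip gives the robot as it stands.
- The arm moves only by the tool send_path, called after ">>>" as name(argument=value, ...) on one line, values as JSON. Schema: {"type":"object","properties":{"increments":{"type":"array","items":{"type":"object","properties":{"r":{"type":"array","items":{"type":"number"},"minItems":3,"maxItems":3},"d":{"type":"array","items":{"type":"number"},"minItems":3,"maxItems":3},"aperture":{"type":"number"}},"additionalProperties":false,"required":["aperture"]},"minItems":1,"maxItems":20},"only":{"type":"string"},"quiet":{"type":"boolean"},"lines":{"type":"string"}},"required":["increments"],"additionalProperties":false}. increments is a list of rows, 1 to 20 of them, each an object with the fields r (a list: a rotation vector rx, ry, rz in rad), d (a list: dx, dy, dz in m), aperture (the finger opening in m); a field left out counts as zero (the opening has to be given); each row shifts and turns the commanded pose from where the row before left it, along the tool's axes as they then stand; what a row does not reach is not made up. A row lasts 1/10 s, in which the tool goes at most 0.05 m and 0.15 rad, less where a joint would pass 70% of its speed; a pose out of reach is approached as far as the arm can. The fingers move at their own pace and stop on an object; the grip force is fixed at half the most. Time passes only in rows, so rows that do not move let the fingers close. The tool returns the time, the measured TCP pose, the force, the opening and the grip force at its end. only (a regular expression) keeps the lines of the reply that match it, lines (a string "A,B") keeps lines A to B, and quiet returns only ok. Input that does not fit is refused with a message, and nothing moves.
- manip.observe(): the state, without advancing time (a new reading comes with each control period).
- manip.snapshot(name): name is "scene" or "top" or "wrist"; returns a dict with "frame" (420x560x3 uint8, blue, green, red), "fx", "fy", "cx", "cy" (pixels), "R" (3x3) and "t" (3): a world point X has camera coordinates R X + t. Camera axes: x right, y down, z forward; pixel columns grow to the right and rows downward; lengths in m; the calibration is good to about 2 mm. The wrist camera is an equidistant fisheye: a pixel r from the principal point sees the ray r / f radians off the axis. A picture is of the moment at which its call begins. There is no depth.
- manip.hand_in(): hands the job in; it is judged then, once.
The state is a dict: "time_s": time; "qpos": joint angles; "joint_velocities": joint speeds; "joint_efforts": joint torques, N m; "tool_pos": TCP position; "orientation": TCP orientation; "contact_force": force on the tool from outside, world axes, zero at the start; "wrist_torque": the same for the moment, N m; "opening": finger opening in m; "grip_force": force on a finger pad.
Only numpy, scipy, OpenCV 4.12 (cv2) and the standard library are available. Lean on these libraries where they do the work, as an engineer would, in place of code of your own. Each camera call takes 0.05 s, during which the arm holds its last target. There are 200 camera calls.

### The job

The wind-up egg timer has toppled over: stand it upright on its base on the worktop, without dropping it, and let go of it. Then wind it as it should be wound: twist its black dial clockwise until the pointer is past the last mark (55 minutes), and turn it back to 45 minutes. Leave the timer standing upright and do not push the cup, glass, notebook or spoon about.

Things in the scene. Friction and masses are not known exactly. Their poses are not given: they have to be found in the camera images.
- egg_timer: Wind-up egg timer, 64 mm across, 57 mm high, about 0.3 kg: white base, black dome-shaped dial on top. Origin: centre of the underside; own z axis: from there to the top of the dome. It starts lying on its side on the bare worktop, able to roll, z axis level and pointing to the robot's left (+y) within 40 degrees, origin 32 mm up. Upright, its z axis points up and its origin is at worktop height.
- timer_waist (a point): Point on the timer's axis, 24 mm up from its underside, where base and dial meet. The base is 63 mm across (0 to 22 mm above the underside; rubber foot), the fluted dial 64 mm across just above it. Held across here from either side, both parts are gripped. With a rim of the base on the worktop and leaning less than 45 degrees from upright, the timer drops onto its base by itself.
- dial_middle (a point): Point on the timer's axis inside the dial, 44 mm up from the underside; the dial spans 23 to 57 mm: 64 mm across at 30 mm, 54 mm at 46 mm, then domed. The base has 12 small black marks, every 30 degrees (5 minutes), clockwise seen from above; the longer one, on its own -x side, is 0, the last 55 minutes. The dial has a small white triangular pointer at its lower edge.
- egg_timer_dial (a joint): Angle of the dial on the base, rad: 0 with the pointer at the 0 mark, growing clockwise seen from above; a full turn is 60 minutes, so 45 minutes = 4.71 and the last mark, 55 minutes, = 5.76. Hard stops at 0 and 6.10, just past the last mark. Starts at 1.9 to 3.4. It turns easily (under 0.02 N m), stays where it is left, and the base stands still meanwhile unless the dial is forced against a stop.
- espresso_cup: Small green and white cup, 64 mm across, 48 mm high, handle on its -y side, origin under it; a bystander, about 0.69 m ahead, before a fixed white utensil crock 150 mm across (0.80 m ahead, tools standing up to 0.35 m high) and fixed jars; standing the timer up within 0.5 m ahead keeps a tilted wrist clear of them.
- tumbler: Clear drinking glass, 81 mm across, 93 mm high, origin centre of the underside; a bystander, about 0.70 m ahead and to the right.
- notepad: Blue notebook lying flat, 148 x 109 x 14 mm, origin centre of the underside; a bystander, to the left.
- teaspoon: Teaspoon lying flat along its own x axis, 139 x 30 x 10 mm, origin centre of the underside; a bystander, to the right.

How it is judged:
On the way, in this order (a step that is already met when the one before it is completed fails the run):
1. the timer stands upright on its base on the worktop, still and let go (angle between egg_timer's own z axis and vertical below 0.1 rad and height (world z) of egg_timer below 0.006 m and linear speed of egg_timer below 0.03 m/s and contact force between the fingers and egg_timer below 0.1 N), for 0.2 s.
2. the dial is wound past the last mark (55 minutes), the timer standing upright on the worktop (value of joint egg_timer_dial above 5.76 rad and angle between egg_timer's own z axis and vertical below 0.15 rad and height (world z) of egg_timer below 0.01 m), for 0.1 s.
At the end, for the whole second after the job is handed in: The dial stands at 45 minutes within 2 minutes (4.50 to 4.92 rad), and the timer stands upright on its base on the worktop (tilt under 0.1 rad, underside within 6 mm of the worktop), still and released (all of step 1 and value of joint egg_timer_dial between 4.503 and 4.922 rad and height (world z) of egg_timer above -0.006 m); the robot touches nothing.
It fails at once if the timer is dropped (in the air, origin over 70 mm up, with no finger on it) (height (world z) of egg_timer above 0.07 m and contact force between the fingers and egg_timer below 0.05 N).
It fails at once if the cup, glass, notebook or spoon is pushed about (moved more than 30 mm) or the cup or glass is tipped over (distance of any of espresso_cup, tumbler, notepad, teaspoon from where it was at the start of the episode above 0.03 m or angle between any of espresso_cup, tumbler's own z axis and vertical above 0.5 rad).
It also fails if it takes over 67 s, if anything falls off the work surface, if the arm or the gripper's body presses on something with over 40 N, if the wrist force passes 120 N, or if a joint passes its speed limit or range.

## Working session

There is one attempt and no reset: what is moved stays moved. The work goes in short steps, Python scripts to look and compute and a tool call to move; the robot and the scene stay as the last step left them, time stands still between calls to the robot, and variables do not carry over. Pictures are saved under pics/ and viewed, at most 10 in all, crops included, and the job is handed in when it is done.

```bash
ls; mkdir -p pics
```

Run:
```python
from rig import manip
import cv2
o=manip.observe(); print(o)
for n in("scene","top"):
    s=manip.snapshot(n); cv2.imwrite(f"pics/{n}0.png",s["frame"]); print(n,s["fx"],s["fy"],s["cx"],s["cy"],s["R"],s["t"])
```

```text
pics
rig.py
{'time_s': 0.0, 'qpos': array([-1.28403258e+00,  2.41409529e-01,  3.73442595e-03,  1.33517515e+00,
       -8.02514491e-06,  1.57079402e+00]), 'joint_velocities': array([-0.00181404, -0.00058581, -0.00014324, -0.00010907,  0.00089022,
       -0.00084678]), 'joint_efforts': array([ 3.46980123e-04, -3.72321653e+01,  2.52405649e+01,  1.70132169e-02,
        3.12215416e-04,  2.27487874e-05]), 'tool_pos': array([ 0.14124785, -0.47899068,  0.23041855]), 'orientation': array([ 9.89737730e-01,  1.42892168e-01, -1.50714135e-04, -1.01585184e-03]), 'contact_force': array([ 0.08672291, -0.19886318, -0.33033409]), 'wrist_torque': array([-0.04108149, -0.03441619, -0.02074173]), 'grip_force': 0.0, 'opening': 0.08520234444076914}
scene 396.27989448033924 396.27989448033924 280.55169850225235 202.4974114079533 [[-0.89558579 -0.44442915 -0.02021928]
 [-0.24193365  0.5246629  -0.81620889]
 [ 0.37335533 -0.72609336 -0.57740301]] [0.45872668 0.20514946 0.92551176]
top 478.61524580434155 478.61524580434155 284.79903900934266 220.00716471932034 [[ 7.71485231e-04 -9.99981676e-01 -6.00435888e-03]
 [-9.86803151e-01  2.10951760e-04 -1.61924357e-01]
 [ 1.61922657e-01  6.05004251e-03 -9.86784906e-01]] [-0.0630483   0.55683828  1.21188175]
```

View pics/top0.png

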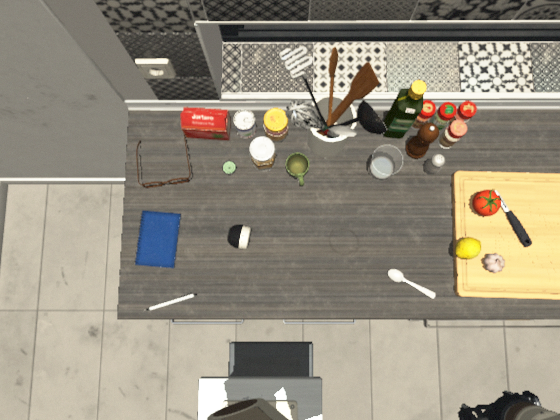

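View pics/scene0.png

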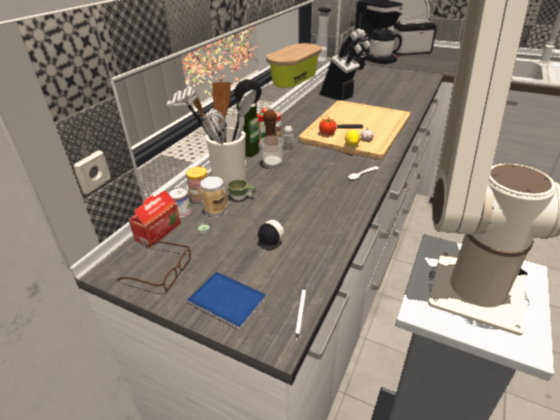

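The timer lies at about (239,236) in the top view and (271,234) in the scene view, its black dome to the left (+y) and white base to the right. The area around it is clear.

Create h.py:
```python
import numpy as np, cv2
from rig import manip
def ray(s,u,v,fish=False):
    R,t=np.array(s["R"]),np.array(s["t"])
    p=np.array([(u-s["cx"])/s["fx"],(v-s["cy"])/s["fy"]])
    if fish:
        r=np.hypot(*p); d=np.r_[np.sin(r)*p/max(r,1e-9),np.cos(r)]
    else: d=np.r_[p,1]
    return -R.T@t, R.T@d
def onplane(s,u,v,z,fish=False):
    c,d=ray(s,u,v,fish); return c+d*(z-c[2])/d[2]
def proj(s,X,fish=False):
    c=np.array(s["R"])@np.asarray(X,float)+np.array(s["t"])
    if fish:
        r=np.hypot(c[0],c[1]); a=np.arctan2(r,c[2]); p=c[:2]/max(r,1e-9)*a
    else: p=c[:2]/c[2]
    return np.array([p[0]*s["fx"]+s["cx"],p[1]*s["fy"]+s["cy"]])
```

Run:
```python
from h import *
s=manip.snapshot("top"); f=s["frame"]; x0,y0=215,212; c=f[y0:262,x0:265]
g=c.max(2)
for nm,m in(("white",g>150),("black",g<35)):
    n,l,st,ce=cv2.connectedComponentsWithStats(m.astype(np.uint8))
    for i in range(1,n):
        if st[i,4]>30:
            pts=np.argwhere(l==i)[:,::-1].astype(np.float32)+[x0,y0]
            print(nm,st[i],ce[i]+[x0,y0],cv2.minAreaRect(pts.astype(np.float32)),onplane(s,*(ce[i]+[x0,y0]),0.032))
cv2.imwrite("pics/c1.png",cv2.resize(c,None,fx=10,fy=10,interpolation=cv2.INTER_CUBIC))
```

```text
white [ 24  14  11  23 194] [243.87628866 237.27835052] ((243.8076934814453, 237.46153259277344), (8.825225830078125, 22.553354263305664), 11.309932708740234) [0.51283546 0.04519838 0.032     ]
```

View pics/c1.png

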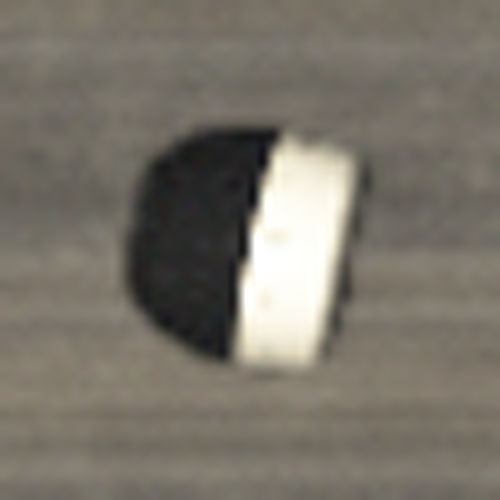

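The crop shows the black/white seam ending at crop pixels (280,130) and (235,362), giving about an 11° axis turn. I use those silhouette ends at z = 32 mm.

Run:
```python
from h import *
from scipy.spatial.transform import Rotation as Ro
s=manip.snapshot("top")
print("cam",-np.array(s["R"]).T@s["t"])
f=lambda a,b:onplane(s,215+a/10-.5,212+b/10-.5,.032)
A,B=f(280,130),f(235,362)
# base bottom edge ends (silhouette), with foot
C,D=f(365,160),f(330,350)
print(A,B,np.linalg.norm(A-B),(A+B)/2, "u",np.degrees(np.arctan2(*( (A-B)[[1,0]]))))
print((C+D)/2, np.degrees(np.arctan2(*((C-D)[[1,0]]))))
g=s["frame"][212:262,215:265].max(2); print(np.percentile(g,[3,6,10,20,30]))
m=((g>150)|(g<55)).astype(np.uint8); n,l,st,ce=cv2.connectedComponentsWithStats(m); i=1+st[1:,4].argmax()
print(st[i],onplane(s,*(ce[i]+[215,212]),.032))
b=np.argwhere((l==i)&(g<55)).mean(0)[::-1]; w=np.argwhere((l==i)&(g>150)).mean(0)[::-1]
P,Q=[onplane(s,*(k+[215,212]),.032) for k in(b,w)]; print(P,Q,np.degrees(np.arctan2(*((P-Q)[:2]))))
```

```text
cam [ 0.35330729 -0.07049655  1.28565374]
[0.54697151 0.04934912 0.032     ] [0.48521287 0.06026322 0.032     ] 0.0627156036426529 [0.51609219 0.05480617 0.032     ] u -10.021934785329165
[0.51365723 0.03099997 0.032     ] -9.654712501576537
[ 38.   43.   83.9 110.  115. ]
[ 13  13  22  24 414] [0.51605063 0.05862412 0.032     ]
[0.51888836 0.0704738  0.032     ] [0.51283546 0.04519838 0.032     ] 13.46743823420623
```

Add to h.py:
```python
from scipy.spatial.transform import Rotation as Ro
np.set_printoptions(precision=4,suppress=True)
def rel(p,R,o=None):
    "rotation vector to turn first, then shift along the turned axes"
    o=o or manip.observe(); R0=Ro.from_quat(o["orientation"])
    R=R0 if R is None else Ro.from_matrix(R)
    d=np.asarray(p)-o["tool_pos"]
    print("rot",(R0.inv()*R).as_rotvec(),"shift(turned axes)",R.inv().apply(d),"shift(now axes)",R0.inv().apply(d),"world",d)
def frame(a,y):
    a=np.array(a,float)/np.linalg.norm(a); y=np.array(y,float); y-=a*(a@y); y/=np.linalg.norm(y)
    return np.c_[np.cross(y,a),y,a]
th=np.radians(11); U=np.array([np.sin(th),np.cos(th),0]); Yc=np.array([np.cos(th),-np.sin(th),0]); W=np.array([.516,.055,.032])
```

Run:
```python
from h import *
t=np.pi/4; a=-np.sin(t)*U-np.cos(t)*np.array([0,0,1])
R=frame(a,Yc); print(R)
rel(W-.12*a,R)
```

```text
[[ 0.1349  0.9816 -0.1349]
 [ 0.6941 -0.1908 -0.6941]
 [-0.7071  0.     -0.7071]]
rot [-0.4291 -0.7049 -1.0326] shift(turned axes) [ 0.5619  0.2659 -0.4008] shift(now axes) [ 0.5496 -0.4816  0.1145] world [ 0.3909  0.6175 -0.1139]
```

>>> send_path(increments=[{"d": [0.0275, -0.024, 0], "aperture": 0.085}, {"d": [0.0275, -0.024, 0], "aperture": 0.085}, {"d": [0.0275, -0.024, 0], "aperture": 0.085}, {"d": [0.0275, -0.024, 0], "aperture": 0.085}, {"d": [0.0275, -0.024, 0], "aperture": 0.085}, {"d": [0.0275, -0.024, 0], "aperture": 0.085}, {"d": [0.0275, -0.024, 0], "aperture": 0.085}, {"d": [0.0275, -0.024, 0], "aperture": 0.085}, {"d": [0.0275, -0.024, 0], "aperture": 0.085}, {"d": [0.0275, -0.024, 0], "aperture": 0.085}, {"d": [0.0275, -0.024, 0], "aperture": 0.085}, {"d": [0.0275, -0.024, 0], "aperture": 0.085}, {"d": [0.0275, -0.024, 0], "aperture": 0.085}, {"d": [0.0275, -0.024, 0], "aperture": 0.085}, {"d": [0.0275, -0.024, 0], "aperture": 0.085}, {"d": [0.0275, -0.024, 0], "aperture": 0.085}, {"d": [0.0275, -0.024, 0], "aperture": 0.085}, {"d": [0.0275, -0.024, 0], "aperture": 0.085}, {"d": [0.0275, -0.024, 0], "aperture": 0.085}, {"d": [0.0275, -0.024, 0], "aperture": 0.085}])

```text
time_s: 2.2
tool_pos: [0.5337, 0.1378, 0.231]
orientation: [0.99, 0.143, -0.0, 0.0]
contact_force: [0.8, -0.3, 0.4]
opening: 0.0852
grip_force: 0.0
```

>>> send_path(increments=[{"r": [-0.043, -0.0705, -0.1033], "aperture": 0.085}, {"r": [-0.043, -0.0705, -0.1033], "aperture": 0.085}, {"r": [-0.043, -0.0705, -0.1033], "aperture": 0.085}, {"r": [-0.043, -0.0705, -0.1033], "aperture": 0.085}, {"r": [-0.043, -0.0705, -0.1033], "aperture": 0.085}, {"r": [-0.043, -0.0705, -0.1033], "aperture": 0.085}, {"r": [-0.043, -0.0705, -0.1033], "aperture": 0.085}, {"r": [-0.043, -0.0705, -0.1033], "aperture": 0.085}, {"r": [-0.043, -0.0705, -0.1033], "aperture": 0.085}, {"r": [-0.043, -0.0705, -0.1033], "aperture": 0.085}, {"aperture": 0.085}, {"aperture": 0.085}])

```text
time_s: 3.4
tool_pos: [0.5331, 0.1368, 0.2307]
orientation: [0.713, 0.587, -0.295, 0.244]
contact_force: [-0.9, -0.2, -0.5]
opening: 0.085
grip_force: 0.0
```

Add to h.py:
```python
def tilt(t): return -np.sin(t)*U-np.cos(t)*np.array([0,0,1])
```

Run:
```python
from h import *
a=tilt(np.pi/4); rel(W-.10*a,frame(a,Yc)); print(manip.observe()["qpos"])
s=manip.snapshot("wrist"); cv2.imwrite("pics/w1.png",s["frame"]); print(s["fx"],s["cx"],s["cy"])
print(proj(s,W,True),proj(s,W-.024*U,True))
```

```text
rot [ 0.0006  0.0012 -0.0012] shift(turned axes) [ 0.0814 -0.0012  0.0996] shift(now axes) [ 0.0815 -0.0014  0.0995] world [-0.0036 -0.0124 -0.128 ]
[ 0.5447  0.766   0.5735  1.9705 -0.5525  2.481 ]
325.19226210127806 283.6879892380556 210.1259648894509
[282.5728 106.5999] [282.6373 122.3672]
```

View pics/w1.png

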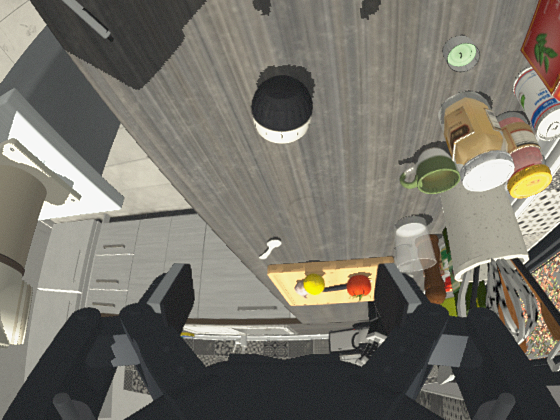

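The wrist view shows the timer at about (282,108), dome nearer the camera and column-aligned with the gripper, matching my estimate of (282.6,106.6). Moving to pre-grasp.

>>> send_path(increments=[{"d": [0.0204, -0.0003, 0.0249], "aperture": 0.085}, {"d": [0.0204, -0.0003, 0.0249], "aperture": 0.085}, {"d": [0.0204, -0.0003, 0.0249], "aperture": 0.085}, {"d": [0.0204, -0.0003, 0.0249], "aperture": 0.085}, {"aperture": 0.085}, {"aperture": 0.085}])

```text
time_s: 4.05
tool_pos: [0.5301, 0.1231, 0.1044]
orientation: [0.713, 0.587, -0.295, 0.244]
contact_force: [0.2, -0.8, 0.7]
opening: 0.0853
grip_force: 0.0
```

Run:
```python
from h import *
a=tilt(np.pi/4); rel(W+.022*a,frame(a,Yc)); print(manip.observe()["qpos"])
s=manip.snapshot("wrist"); f=s["frame"]
p=proj(s,W,True); q=proj(s,W+.032*Yc,True); r=proj(s,W-.032*Yc,True); print(p,q,r)
x0,y0=int(p[0])-90,max(int(p[1])-90,0); c=f[y0:y0+180,x0:x0+180]; print(x0,y0)
cv2.imwrite("pics/w2.png",cv2.resize(c,None,fx=3,fy=3,interpolation=cv2.INTER_CUBIC))
```

```text
rot [ 0.0004  0.0014 -0.0022] shift(turned axes) [ 0.002  -0.0008  0.1224] shift(now axes) [ 0.0022 -0.0009  0.1224] world [-0.017  -0.0834 -0.088 ]
[ 0.5294  0.8321  0.3635  1.6869 -0.5609  2.4672]
[282.7159 207.0734] [323.6819 207.036 ] [241.7859 207.1431]
192 117
```

View pics/w2.png

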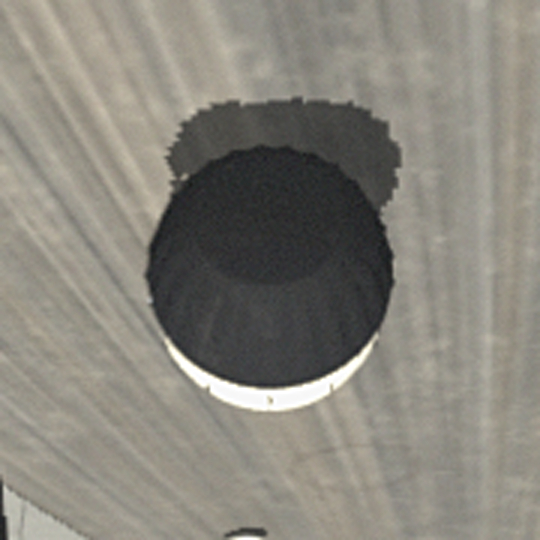

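The dome spans crop columns 148–393, i.e. image 241–323, matching the prediction (241.8–323.7). Approach and close.

>>> send_path(increments=[{"d": [0.0003, -0.0001, 0.0153], "aperture": 0.085}, {"d": [0.0003, -0.0001, 0.0153], "aperture": 0.085}, {"d": [0.0003, -0.0001, 0.0153], "aperture": 0.085}, {"d": [0.0003, -0.0001, 0.0153], "aperture": 0.085}, {"d": [0.0003, -0.0001, 0.0153], "aperture": 0.085}, {"d": [0.0003, -0.0001, 0.0153], "aperture": 0.085}, {"d": [0.0003, -0.0001, 0.0153], "aperture": 0.085}, {"d": [0.0003, -0.0001, 0.0153], "aperture": 0.085}, {"aperture": 0.085}])

```text
time_s: 5.0
tool_pos: [0.5133, 0.0399, 0.0162]
orientation: [0.713, 0.587, -0.295, 0.244]
contact_force: [-0.2, -0.0, 0.3]
opening: 0.0852
grip_force: 0.0
```

>>> send_path(increments=[{"aperture": 0.05}, {"aperture": 0.05}, {"aperture": 0.05}, {"aperture": 0.05}, {"aperture": 0.05}, {"aperture": 0.05}, {"aperture": 0.05}, {"aperture": 0.05}, {"aperture": 0.05}, {"aperture": 0.05}])

```text
time_s: 6.0
tool_pos: [0.5143, 0.0415, 0.0169]
orientation: [0.713, 0.588, -0.294, 0.246]
contact_force: [0.2, 1.7, 6.9]
opening: 0.0626
grip_force: 64.7
```

Run:
```python
from h import *
a=tilt(np.pi/4); rel(W+.022*a,frame(a,Yc)); o=manip.observe(); print(o["qpos"],o["opening"],o["grip_force"])
```

```text
rot [ 0.0049  0.001  -0.0013] shift(turned axes) [-0.0011 -0.0009  0.0018] shift(now axes) [-0.0011 -0.0009  0.0018] world [-0.0013 -0.0018 -0.0005]
[ 0.428   0.8268  0.0949  1.3619 -0.6174  2.3603] 0.06257083062548402 64.67102898750454
```

>>> send_path(increments=[{"d": [-0.0094, 0, -0.0094], "aperture": 0.05}, {"d": [-0.0094, 0, -0.0094], "aperture": 0.05}, {"d": [-0.0094, 0, -0.0094], "aperture": 0.05}, {"d": [-0.0094, 0, -0.0094], "aperture": 0.05}, {"d": [-0.0094, 0, -0.0094], "aperture": 0.05}, {"d": [-0.0094, 0, -0.0094], "aperture": 0.05}, {"d": [-0.0024, -0.0177, 0.0024], "aperture": 0.05}, {"d": [-0.0024, -0.0177, 0.0024], "aperture": 0.05}, {"d": [-0.0024, -0.0177, 0.0024], "aperture": 0.05}, {"d": [-0.0024, -0.0177, 0.0024], "aperture": 0.05}, {"d": [-0.0024, -0.0177, 0.0024], "aperture": 0.05}, {"aperture": 0.05}])

```text
time_s: 7.2
tool_pos: [0.4209, 0.0406, 0.0956]
orientation: [0.712, 0.588, -0.296, 0.244]
contact_force: [0.5, 0.7, -2.8]
opening: 0.0625
grip_force: 66.1
```

>>> send_path(increments=[{"r": [0, 0.1, 0], "aperture": 0.05}, {"r": [0, 0.1, 0], "aperture": 0.05}, {"r": [0, 0.1, 0], "aperture": 0.05}, {"r": [0, 0.1, 0], "aperture": 0.05}, {"r": [0, 0.1, 0], "aperture": 0.05}, {"r": [0, 0.1, 0], "aperture": 0.05}, {"r": [0, 0.1, 0], "aperture": 0.05}, {"r": [0, 0.1, 0], "aperture": 0.05}, {"r": [0, 0.1, 0], "aperture": 0.05}, {"r": [0, 0.1, 0], "aperture": 0.05}, {"r": [0, 0.1, 0], "aperture": 0.05}, {"r": [0, 0.1, 0], "aperture": 0.05}, {"r": [0, 0.1, 0], "aperture": 0.05}, {"r": [0, 0.1, 0], "aperture": 0.05}, {"r": [0, 0.1, 0], "aperture": 0.05}, {"r": [0, 0.071, 0], "aperture": 0.05}, {"aperture": 0.05}, {"aperture": 0.05}])

```text
time_s: 9.0
tool_pos: [0.423, 0.0399, 0.0945]
orientation: [0.713, 0.588, 0.294, -0.242]
contact_force: [-0.1, 0.3, -2.6]
opening: 0.0625
grip_force: 66.1
```

Run:
```python
from h import *
o=manip.observe(); a=np.cos(np.pi/4)*U-np.sin(np.pi/4)*np.array([0,0,1]); rel(o["tool_pos"],frame(a,Yc)); print(o["qpos"])
s=manip.snapshot("wrist"); cv2.imwrite("pics/w3.png",s["frame"])
s=manip.snapshot("scene"); p=proj(s,o["tool_pos"]).astype(int); print(p); c=s["frame"][p[1]-70:p[1]+60,p[0]-80:p[0]+90]; cv2.imwrite("pics/s3.png",cv2.resize(c,None,fx=4,fy=4,interpolation=cv2.INTER_CUBIC))
```

```text
rot [0.0006 0.0043 0.0004] shift(turned axes) [0. 0. 0.] shift(now axes) [0. 0. 0.] world [0. 0. 0.]
[-0.4183  0.3707 -0.4895  0.9287  0.7563  1.2574]
[304 220]
```

View pics/s3.png

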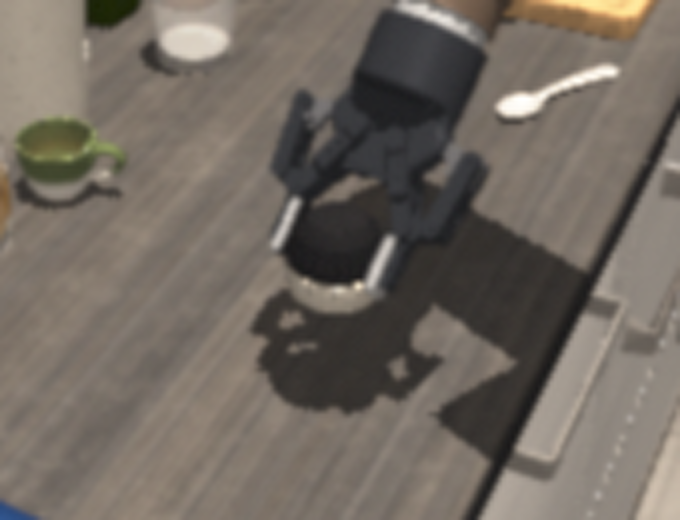

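The scene view shows the timer held upright, dome up, white base below at crop (335,295). Lowering it.

>>> send_path(increments=[{"r": [0, 0.002, 0], "d": [-0.0092, 0, 0.0092], "aperture": 0.05}, {"r": [0, 0.002, 0], "d": [-0.0092, 0, 0.0092], "aperture": 0.05}, {"d": [-0.0092, 0, 0.0092], "aperture": 0.05}, {"d": [-0.0092, 0, 0.0092], "aperture": 0.05}, {"d": [-0.0092, 0, 0.0092], "aperture": 0.05}, {"d": [-0.0092, 0, 0.0092], "aperture": 0.05}, {"aperture": 0.05}, {"aperture": 0.05}])

```text
time_s: 9.9
tool_pos: [0.423, 0.0414, 0.0173]
orientation: [0.712, 0.588, 0.296, -0.244]
contact_force: [-0.7, 0.0, -3.7]
opening: 0.0627
grip_force: 66.1
```

>>> send_path(increments=[{"d": [-0.0014, 0, 0.0014], "aperture": 0.05}, {"aperture": 0.05}])

```text
time_s: 10.1
tool_pos: [0.4232, 0.0409, 0.0152]
orientation: [0.712, 0.588, 0.297, -0.243]
contact_force: [-0.3, -0.6, -2.8]
opening: 0.0628
grip_force: 66.1
```

>>> send_path(increments=[{"d": [-0.0014, 0, 0.0014], "aperture": 0.05}, {"aperture": 0.05}])

```text
time_s: 10.3
tool_pos: [0.4232, 0.0411, 0.0133]
orientation: [0.712, 0.588, 0.297, -0.244]
contact_force: [0.2, 1.4, -0.3]
opening: 0.0628
grip_force: 66.2
```

>>> send_path(increments=[{"d": [-0.0007, 0, 0.0007], "aperture": 0.05}, {"aperture": 0.05}])

```text
time_s: 10.5
tool_pos: [0.4234, 0.0416, 0.0128]
orientation: [0.712, 0.587, 0.298, -0.244]
contact_force: [0.4, 3.9, 5.6]
opening: 0.0627
grip_force: 66.4
```

>>> send_path(increments=[{"d": [-0.0007, 0, 0.0007], "aperture": 0.05}, {"aperture": 0.05}])

```text
time_s: 10.7
tool_pos: [0.4234, 0.0419, 0.0125]
orientation: [0.712, 0.587, 0.299, -0.245]
contact_force: [-1.3, 1.4, 10.0]
opening: 0.0624
grip_force: 67.0
```

>>> send_path(increments=[{"aperture": 0.085}, {"aperture": 0.085}, {"aperture": 0.085}, {"aperture": 0.085}, {"aperture": 0.085}, {"aperture": 0.085}, {"aperture": 0.085}, {"aperture": 0.085}])

```text
time_s: 11.5
tool_pos: [0.4228, 0.041, 0.0107]
orientation: [0.712, 0.588, 0.296, -0.244]
contact_force: [0.1, 0.6, -0.3]
opening: 0.0851
grip_force: 0.0
```

>>> send_path(increments=[{"d": [0, 0, -0.015], "aperture": 0.085}, {"d": [0, 0, -0.015], "aperture": 0.085}, {"d": [0, 0, -0.015], "aperture": 0.085}, {"d": [0, 0, -0.015], "aperture": 0.085}, {"d": [0, 0, -0.015], "aperture": 0.085}, {"d": [0, 0, -0.015], "aperture": 0.085}, {"d": [0, 0, -0.015], "aperture": 0.085}, {"d": [0, 0, -0.015], "aperture": 0.085}, {"d": [0, 0, -0.01], "aperture": 0.085}, {"aperture": 0.085}])

```text
time_s: 12.5
tool_pos: [0.4059, -0.0505, 0.1031]
orientation: [0.712, 0.588, 0.297, -0.243]
contact_force: [-0.2, 0.2, -0.3]
opening: 0.0853
grip_force: 0.0
```

Run:
```python
from h import *
o=manip.observe(); print(o["tool_pos"],o["qpos"])
s=manip.snapshot("wrist"); print(proj(s,[.423,.027,.024],True)); cv2.imwrite("pics/w4.png",s["frame"])
```

```text
[ 0.4059 -0.0505  0.1031] [-0.6227  0.4392 -0.3646  1.1609  0.7007  0.994 ]
[286.1432 205.6635]
```

View pics/w4.png

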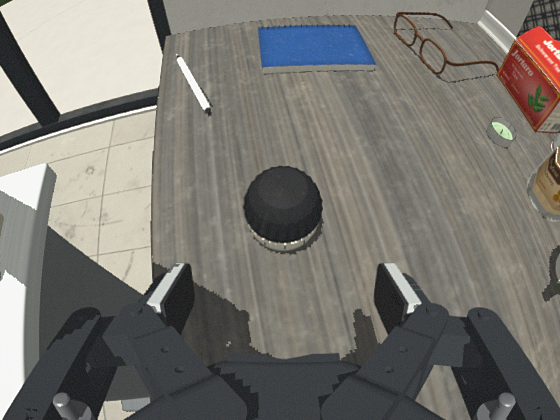

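The wrist view shows the timer standing upright at (283,208), dome on top and base marks faintly visible along its near rim (y≈245); the pointer is not on this side. I'll sample the rim and base by azimuth in all three cameras.

Add to h.py:
```python
def strip(n,c,azs=np.arange(-180,180,1.0),zs=np.arange(38,-1,-.5)):
    "brightness on the timer's wall by azimuth (deg) and height (mm), seen side only"
    s=manip.snapshot(n); C=-np.array(s["R"]).T@s["t"]; out=np.full((len(zs),len(azs),2),-1,np.float32)
    for j,a in enumerate(np.radians(azs)):
        e=np.array([np.cos(a),np.sin(a),0])
        for i,z in enumerate(zs):
            r=.0315 if z<22.5 else .032
            P=np.array([c[0],c[1],z/1000])+r*e
            if (C-P)@e>.15*np.linalg.norm(C-P): out[i,j]=proj(s,P,n=="wrist")
    im=cv2.remap(s["frame"],out[...,0],out[...,1],cv2.INTER_CUBIC); im[out[...,0]<0]=(90,0,90); return im
```

Run:
```python
from h import *
c=(.420,.026)
ims=[cv2.resize(strip(n,c),(780,150),interpolation=cv2.INTER_CUBIC) for n in("wrist","scene","top")]
m=np.vstack(ims)
for k in range(12): cv2.putText(m,str(-180+30*k),(65*k,470-25),0,.4,(0,0,255),1); cv2.line(m,(65*k,0),(65*k,449),(0,0,255),1)
cv2.imwrite("pics/st1.png",m)
```

```text
(no output)
```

View pics/st1.png

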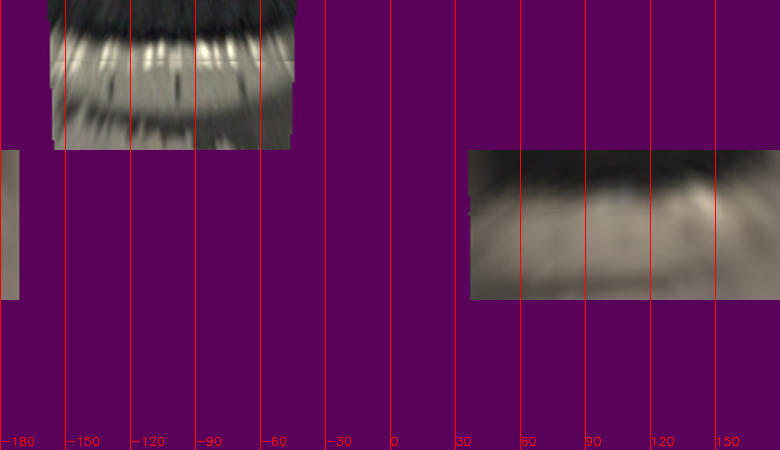

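Strips: wrist shows equal-looking base ticks at azimuths of about -129°, -98° and -69°; the scene strip hints at a bright pointer near +147°. I need more sides, so I'll work out the camera's place on the tool.

>>> send_path(increments=[{"r": [0, -0.131, 0], "d": [0, 0, -0.02], "aperture": 0.085}, {"r": [0, -0.131, 0], "d": [0, 0, -0.02], "aperture": 0.085}, {"r": [0, -0.131, 0], "aperture": 0.085}, {"r": [0, -0.131, 0], "aperture": 0.085}, {"r": [0, -0.131, 0], "aperture": 0.085}, {"r": [0, -0.131, 0], "aperture": 0.085}, {"aperture": 0.085}])

```text
time_s: 13.4
tool_pos: [0.4004, -0.0721, 0.1326]
orientation: [0.769, 0.639, 0.001, 0.0]
contact_force: [-0.5, -0.2, -0.1]
opening: 0.0851
grip_force: 0.0
```

Run:
```python
from h import *
o=manip.observe(); s=manip.snapshot("wrist"); C=-np.array(s["R"]).T@s["t"]; Rt=Ro.from_quat(o["orientation"])
print(o["tool_pos"],o["qpos"],Rt.as_matrix()); print("cam tool",Rt.inv().apply(C-o["tool_pos"]),"axes",Rt.inv().as_matrix()@np.array(s["R"]).T)
print("world cam",C,"timer px",proj(s,[.42,.026,.02],True))
```

```text
[ 0.4004 -0.0721  0.1326] [-0.1796  0.1323 -0.4014  1.0353  0.0018  1.5751] [[ 0.1829  0.9831  0.0021]
 [ 0.9831 -0.1829  0.0015]
 [ 0.0018  0.0018 -1.    ]]
cam tool [ 0.0726 -0.     -0.1428] axes [[ 0.0002 -0.9578 -0.2875]
 [ 1.      0.0004 -0.0009]
 [ 0.0009 -0.2875  0.9578]]
world cam [ 0.4133 -0.001   0.2754] timer px [285.572   80.6725]
```

>>> send_path(increments=[{"d": [0.0006, -0.034, 0.0145], "aperture": 0.085}, {"d": [0.0006, -0.034, 0.0145], "aperture": 0.085}, {"d": [0.0006, -0.034, 0.0145], "aperture": 0.085}, {"d": [0.0006, -0.034, 0.0145], "aperture": 0.085}, {"aperture": 0.085}, {"aperture": 0.085}])

```text
time_s: 14.05
tool_pos: [0.2659, -0.0472, 0.0737]
orientation: [0.772, 0.636, 0.001, -0.001]
contact_force: [1.3, -0.3, 0.1]
opening: 0.0844
grip_force: 0.0
```

Run:
```python
from h import *
a=strip("wrist",(.42,.026)); np.save("a.npy",a); s=manip.snapshot("wrist"); print(proj(s,[.42,.026,.02],True)); cv2.imwrite("pics/v1.png",s["frame"])
```

```text
[483.0288  86.0381]
```

>>> send_path(increments=[{"d": [0, 0.035, 0], "aperture": 0.085}, {"d": [0, 0.035, 0], "aperture": 0.085}, {"d": [0, 0.035, 0], "aperture": 0.085}, {"d": [0, 0.035, 0], "aperture": 0.085}, {"d": [0, 0.035, 0], "aperture": 0.085}, {"d": [0, 0.035, 0], "aperture": 0.085}, {"d": [0, 0.035, 0], "aperture": 0.085}, {"d": [0, 0.035, 0], "aperture": 0.085}, {"d": [0.025, 0, 0], "aperture": 0.085}, {"d": [0.025, 0, 0], "aperture": 0.085}, {"aperture": 0.085}, {"aperture": 0.085}])

```text
time_s: 15.35
tool_pos: [0.5526, -0.0514, 0.0745]
orientation: [0.771, 0.637, 0.001, 0.0]
contact_force: [0.1, -0.4, 0.6]
opening: 0.0852
grip_force: 0.0
```

Run:
```python
from h import *
b=strip("wrist",(.42,.026)); a=np.load("a.npy"); s=manip.snapshot("wrist"); p=proj(s,[.42,.026,.02],True); print(p,manip.observe()["tool_pos"]); cv2.imwrite("pics/v2.png",s["frame"])
m=np.vstack([cv2.resize(k,(780,150),interpolation=cv2.INTER_CUBIC) for k in(a,b)])
for k in range(12): cv2.putText(m,str(-180+30*k),(65*k,295),0,.4,(0,0,255),1); cv2.line(m,(65*k,0),(65*k,299),(0,0,255),1)
v1=cv2.imread("pics/v1.png"); 
E1=cv2.resize(s["frame"][max(int(p[1])-75,0):max(int(p[1])-75,0)+150,0:190],(380,300)); 
E2=cv2.resize(v1[max(int(p[1])-75,0):max(int(p[1])-75,0)+150,-190:],(380,300))
cv2.imwrite("pics/st2.png",np.vstack([m,np.hstack([E2,E1,np.zeros((300,20,3),np.uint8)])]))
```

```text
[ 78.0586 158.5885] [ 0.5519 -0.052   0.0746]
```

View pics/st2.png

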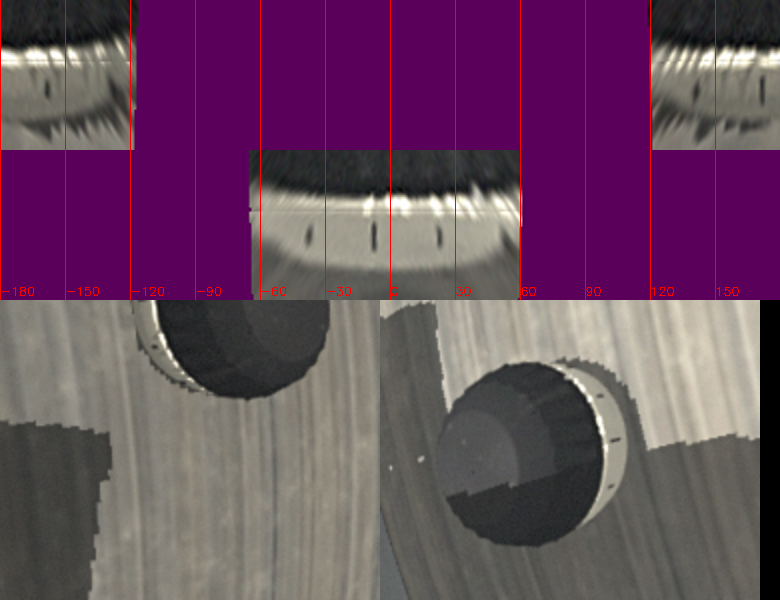

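Base ticks at -38°, -8°, +22° (+x side) and 141°, 172°, -159° (-x side); a small white spike into the dial shows near +39°. One side (+y) is unseen; I'll view it and measure ticks and pointer numerically.

Add to h.py:
```python
def prof(im,azs=np.arange(-180,180,1.0),zs=np.arange(38,-1,-.5)):
    g=im.astype(float).max(2); bad=(im==(90,0,90)).all(2)
    seen=~bad.any(0); k=np.where(seen)[0]
    dial=g[(zs>25)&(zs<33)].mean(0); top=[zs[np.argmax(g[:,j]>110)] for j in k]
    base=g[(zs>5)&(zs<19)]; ref=np.median(base,0)
    med=cv2.medianBlur(g.astype(np.float32).astype(np.uint8),5)
    dark=((cv2.blur(g,(9,1))-g)>12)&((zs>4)&(zs<20))[:,None]
    return [(int(azs[j]),float(t),int(dial[j]),int(dark[:,j].sum())) for j,t in zip(k,top)]
```

```text
(no output)
```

>>> send_path(increments=[{"r": [0, 0, -0.143], "aperture": 0.085}, {"r": [0, 0, -0.143], "aperture": 0.085}, {"r": [0, 0, -0.143], "aperture": 0.085}, {"r": [0, 0, -0.143], "aperture": 0.085}, {"r": [0, 0, -0.143], "aperture": 0.085}, {"r": [0, 0, -0.143], "aperture": 0.085}, {"r": [0, 0, -0.143], "aperture": 0.085}, {"r": [0, 0, -0.143], "aperture": 0.085}, {"r": [0, 0, -0.143], "aperture": 0.085}, {"r": [0, 0, -0.143], "aperture": 0.085}, {"r": [0, 0, -0.143], "aperture": 0.085}, {"d": [0.01, 0.043, 0], "aperture": 0.085}, {"d": [0.01, 0.043, 0], "aperture": 0.085}, {"d": [0.01, 0.043, 0], "aperture": 0.085}, {"d": [0.01, 0.043, 0], "aperture": 0.085}, {"d": [0.01, 0.043, 0], "aperture": 0.085}, {"aperture": 0.085}, {"aperture": 0.085}])

```text
time_s: 17.25
tool_pos: [0.543, 0.1695, 0.0751]
orientation: [0.094, 0.996, 0.001, 0.001]
contact_force: [0.2, -0.7, 0.1]
opening: 0.0852
grip_force: 0.0
```

Run:
```python
from h import *
s=manip.snapshot("wrist"); o=manip.observe(); print(o["qpos"],proj(s,[.42,.026,.02],True)); cv2.imwrite("pics/v3.png",s["frame"])
im=strip("wrist",(.42,.026)); np.save("c.npy",im)
for r in prof(im): print(*r,end=" | ")
```

```text
[ 0.3006  0.4843 -0.0644  1.0204  0.0006  0.4902] [ 54.7765 102.7528]
8 28.0 82 0 | 9 28.5 83 0 | 10 27.0 86 0 | 11 27.0 89 0 | 12 27.0 94 0 | 13 27.5 99 0 | 14 27.5 99 0 | 15 28.0 92 0 | 16 28.0 82 0 | 17 26.5 72 0 | 18 26.0 69 0 | 19 26.0 65 1 | 20 26.0 62 7 | 21 25.5 58 10 | 22 25.5 55 9 | 23 26.0 58 8 | 24 26.5 74 4 | 25 27.0 83 0 | 26 27.0 79 0 | 27 26.5 67 0 | 28 26.0 60 0 | 29 26.0 53 0 | 30 25.5 52 0 | 31 25.5 58 0 | 32 26.0 70 0 | 33 26.5 80 0 | 34 26.5 78 0 | 35 26.5 71 0 | 36 26.0 66 0 | 37 26.0 65 0 | 38 26.5 72 0 | 39 27.5 89 0 | 40 28.5 101 0 | 41 28.5 98 0 | 42 27.5 84 0 | 43 26.0 64 0 | 44 26.0 56 0 | 45 26.0 58 0 | 46 25.5 57 0 | 47 25.5 52 0 | 48 25.0 50 0 | 49 25.0 48 0 | 50 25.0 48 0 | 51 25.0 46 11 | 52 25.0 47 12 | 53 25.5 50 9 | 54 25.5 53 0 | 55 25.5 51 0 | 56 25.0 47 0 | 57 24.5 43 0 | 58 25.0 43 0 | 59 25.0 43 0 | 60 25.0 46 0 | 61 25.0 48 0 | 62 24.5 46 0 | 63 25.0 44 0 | 64 25.0 46 0 | 65 25.0 46 0 | 66 2
[... 402 characters left out ...]
| 93 25.0 49 0 | 94 25.0 48 0 | 95 25.0 49 0 | 96 25.0 45 0 | 97 25.0 47 0 | 98 25.0 48 0 | 99 25.5 47 0 | 100 25.0 49 0 | 101 25.0 52 0 | 102 25.5 50 0 | 103 25.0 47 0 | 104 25.0 48 0 | 105 25.0 50 0 | 106 25.0 50 0 | 107 25.0 48 0 | 108 25.0 49 0 | 109 25.5 49 0 | 110 25.5 50 0 | 111 25.5 51 7 | 112 25.5 49 10 | 113 25.5 52 11 | 114 25.5 53 7 | 115 25.5 54 0 | 116 25.5 54 0 | 117 25.5 51 0 | 118 25.5 50 0 | 119 25.5 50 0 | 120 25.5 55 0 | 121 25.5 59 0 | 122 26.0 59 0 | 123 25.5 56 0 | 124 25.5 55 0 | 125 25.5 55 0 | 126 25.5 57 0 | 127 26.0 59 0 | 128 26.0 60 0 | 129 26.0 61 0 | 130 26.0 59 0 | 131 26.0 60 0 | 132 26.0 61 0 | 133 26.0 63 0 | 134 26.5 67 0 | 135 26.5 71 0 | 136 26.5 74 0 |
```

The pointer is at azimuth about 40.5°, seen from two views, and the ticks sit every 30° through 172°. The allowed start range then leaves the 0 mark at 172°, -158° or -128°. Next I compare their lengths and move above the dial with joint 6 wound back.

>>> send_path(increments=[{"d": [0, 0, -0.0225], "aperture": 0.085}, {"d": [0, 0, -0.0225], "aperture": 0.085}, {"d": [0.0235, -0.041, 0], "aperture": 0.085}, {"d": [0.0235, -0.041, 0], "aperture": 0.085}, {"d": [0.0235, -0.041, 0], "aperture": 0.085}, {"d": [0.0235, -0.041, 0], "aperture": 0.085}])

```text
time_s: 17.95
tool_pos: [0.4181, 0.0231, 0.1197]
orientation: [0.096, 0.995, 0.001, 0.001]
contact_force: [0.4, -0.7, 0.1]
opening: 0.085
grip_force: 0.0
```

>>> send_path(increments=[{"r": [0, 0, -0.147], "aperture": 0.085}, {"r": [0, 0, -0.147], "aperture": 0.085}, {"r": [0, 0, -0.147], "aperture": 0.085}, {"r": [0, 0, -0.147], "aperture": 0.085}, {"r": [0, 0, -0.147], "aperture": 0.085}, {"r": [0, 0, -0.147], "aperture": 0.085}, {"r": [0, 0, -0.147], "aperture": 0.085}, {"r": [0, 0, -0.147], "aperture": 0.085}, {"r": [0, 0, -0.147], "aperture": 0.085}, {"r": [0, 0, -0.147], "aperture": 0.085}, {"r": [0, 0, -0.147], "aperture": 0.085}, {"r": [0, 0, -0.147], "aperture": 0.085}, {"r": [0, 0, -0.147], "aperture": 0.085}, {"r": [0, 0, -0.147], "aperture": 0.085}, {"r": [0, 0, -0.147], "aperture": 0.085}, {"r": [0, 0, -0.147], "aperture": 0.085}, {"r": [0, 0, -0.147], "aperture": 0.085}, {"r": [0, 0, -0.147], "aperture": 0.085}, {"aperture": 0.085}, {"aperture": 0.085}])

```text
time_s: 19.95
tool_pos: [0.4195, 0.0248, 0.1197]
orientation: [0.941, -0.338, 0.0, -0.001]
contact_force: [0.6, 0.1, -0.3]
opening: 0.0846
grip_force: 0.0
```

Run:
```python
from h import *
R=frame([0,0,-1],Ro.from_quat(manip.observe()["orientation"]).as_matrix()[:,1])
rel([.42,.026,.026],R); print(manip.observe()["qpos"])
for n in "ac":
    print(n,[(r[0],r[3]) for r in prof(np.load(n+".npy")) if r[3]>3])
```

```text
rot [-0.0021 -0.0002 -0.    ] shift(turned axes) [-0.0004 -0.0013  0.0937] shift(now axes) [-0.0004 -0.0011  0.0937] world [ 0.0005  0.0012 -0.0937]
[ 0.0579  0.1717 -0.3914  1.0061  0.0015 -2.3936]
a [(-166, 4), (-165, 6), (-159, 12), (-158, 12), (-155, 4), (-154, 8), (-147, 4), (-143, 4), (-142, 5), (-141, 7), (-137, 4), (-136, 5), (-131, 4), (-130, 8), (-129, 16), (-128, 16), (-127, 14), (-126, 8), (-125, 5), (-124, 6), (-123, 6), (-122, 6), (-121, 5), (121, 6), (122, 5), (123, 6), (124, 6), (125, 6), (126, 6), (128, 5), (133, 4), (134, 5), (140, 13), (141, 12), (142, 11), (143, 4), (144, 6), (145, 4), (146, 4), (153, 6), (154, 8), (155, 6), (156, 6), (157, 4), (163, 6), (164, 8), (171, 17), (172, 17)]
c [(20, 7), (21, 10), (22, 9), (23, 8), (24, 4), (51, 11), (52, 12), (53, 9), (81, 14), (82, 17), (83, 16), (111, 7), (112, 10), (113, 11), (114, 7)]
```

The long ticks are the quarters (172°, 82°, -8°, -98°). Only 172° fits the allowed start range, so 0 is at 172° and the dial is at 2.30 rad. Wind by 3.6 rad to 5.9.

>>> send_path(increments=[{"d": [0, -0.0006, 0.0187], "aperture": 0.085}, {"d": [0, -0.0006, 0.0187], "aperture": 0.085}, {"d": [0, 0, 0.0187], "aperture": 0.085}, {"d": [0, 0, 0.0187], "aperture": 0.085}, {"d": [0, 0, 0.0187], "aperture": 0.085}, {"aperture": 0.085}])

```text
time_s: 20.55
tool_pos: [0.4182, 0.0264, 0.0242]
orientation: [0.941, -0.337, -0.002, -0.0]
contact_force: [-0.8, -0.7, 0.6]
opening: 0.0849
grip_force: 0.0
```

>>> send_path(increments=[{"aperture": 0.045}, {"aperture": 0.045}, {"aperture": 0.045}, {"aperture": 0.045}, {"aperture": 0.045}, {"aperture": 0.045}, {"aperture": 0.045}, {"aperture": 0.045}, {"aperture": 0.045}, {"aperture": 0.045}])

```text
time_s: 21.55
tool_pos: [0.4214, 0.0265, 0.0296]
orientation: [0.942, -0.336, 0.002, -0.001]
contact_force: [-8.4, -0.9, 24.1]
opening: 0.056
grip_force: 84.7
```

```bash
python3 -c "
from h import *
o=manip.observe();print(o['contact_force'],o['wrist_torque'],o['qpos'])"
```

```text
[-8.3798 -0.946  24.1365] [-0.4596  1.6898 -0.0272] [ 0.0625  0.2973 -0.5123  0.7566  0.0004 -2.3933]
```

>>> send_path(increments=[{"d": [0.0023, -0.0019, -0.004], "aperture": 0.045}, {"aperture": 0.045}, {"r": [0, 0, 0.15], "aperture": 0.045}, {"r": [0, 0, 0.15], "aperture": 0.045}, {"r": [0, 0, 0.15], "aperture": 0.045}, {"r": [0, 0, 0.15], "aperture": 0.045}, {"r": [0, 0, 0.15], "aperture": 0.045}, {"r": [0, 0, 0.15], "aperture": 0.045}, {"r": [0, 0, 0.15], "aperture": 0.045}, {"r": [0, 0, 0.15], "aperture": 0.045}, {"aperture": 0.045}])

```text
time_s: 22.65
tool_pos: [0.4241, 0.0272, 0.0308]
orientation: [-0.588, 0.809, 0.0, 0.002]
contact_force: [-1.4, -0.1, 5.9]
opening: 0.0551
grip_force: 61.2
```

```bash
python3 -c "
from h import *
o=manip.observe();print(o['contact_force'],o['wrist_torque'],o['qpos'])"
```

```text
[-1.4053 -0.0677  5.8552] [0.0811 0.4824 0.0184] [ 0.0625  0.301  -0.5021  0.7647  0.0021 -1.1944]
```

Turning smoothly with low forces. Continue for another 2.4 rad.

>>> send_path(increments=[{"r": [0, 0, 0.15], "aperture": 0.045}, {"r": [0, 0, 0.15], "aperture": 0.045}, {"r": [0, 0, 0.15], "aperture": 0.045}, {"r": [0, 0, 0.15], "aperture": 0.045}, {"r": [0, 0, 0.15], "aperture": 0.045}, {"r": [0, 0, 0.15], "aperture": 0.045}, {"r": [0, 0, 0.15], "aperture": 0.045}, {"r": [0, 0, 0.15], "aperture": 0.045}, {"r": [0, 0, 0.15], "aperture": 0.045}, {"r": [0, 0, 0.15], "aperture": 0.045}, {"r": [0, 0, 0.15], "aperture": 0.045}, {"r": [0, 0, 0.15], "aperture": 0.045}, {"r": [0, 0, 0.15], "aperture": 0.045}, {"r": [0, 0, 0.15], "aperture": 0.045}, {"r": [0, 0, 0.15], "aperture": 0.045}, {"r": [0, 0, 0.15], "aperture": 0.045}, {"aperture": 0.045}, {"aperture": 0.045}])

```text
time_s: 24.45
tool_pos: [0.4251, 0.0273, 0.0307]
orientation: [0.539, 0.842, 0.002, 0.001]
contact_force: [2.2, 0.8, 3.4]
opening: 0.0553
grip_force: 60.3
```

```bash
python3 -c "
from h import *
o=manip.observe();print(o['contact_force'],o['wrist_torque'],o['qpos'])
s=manip.snapshot('wrist');cv2.imwrite('pics/v4.png',s['frame']);print(proj(s,[.4235,.027,.02],True))"
```

```text
[2.2245 0.8416 3.4119] [ 0.4121 -0.5926  0.0363] [ 0.0626  0.3016 -0.5017  0.7628  0.0022  1.2009]
[281.4296 258.6405]
```

>>> send_path(increments=[{"aperture": 0.085}, {"aperture": 0.085}, {"aperture": 0.085}, {"aperture": 0.085}, {"aperture": 0.085}, {"d": [0, 0, -0.015], "aperture": 0.085}, {"d": [0, 0, -0.025], "aperture": 0.085}, {"d": [0, 0, -0.025], "aperture": 0.085}, {"d": [0, 0, -0.025], "aperture": 0.085}, {"d": [-0.0147, -0.0473, 0], "aperture": 0.085}, {"d": [-0.0147, -0.0473, 0], "aperture": 0.085}, {"d": [-0.0147, -0.0473, 0], "aperture": 0.085}, {"d": [0, 0, 0.0225], "aperture": 0.085}, {"d": [0, 0, 0.0225], "aperture": 0.085}, {"aperture": 0.085}, {"aperture": 0.085}])

```text
time_s: 26.1
tool_pos: [0.3122, -0.072, 0.0749]
orientation: [0.541, 0.841, 0.001, -0.0]
contact_force: [0.2, -0.5, 0.1]
opening: 0.0853
grip_force: 0.0
```

Run:
```python
from h import *
print(manip.observe()["tool_pos"])
s=manip.snapshot("wrist"); print(proj(s,[.4235,.027,.02],True)); cv2.imwrite("pics/v5.png",s["frame"])
for c in ((.4205,.0265),(.4245,.027)):
    im=strip("wrist",c); np.save("d%d.npy"%(c[0]*1e4),im); P=prof(im)
    print(c,"ticks",[(r[0],r[3]) for r in P if r[3]>8]); print([r[:3] for r in P if r[2]>88 or r[1]>27.4]); print("top",[r[1] for r in P][::6],P[0][0])
```

```text
[ 0.3122 -0.072   0.0749]
[486.0811 168.9162]
(0.4205, 0.0265) ticks [(-128, 9), (-127, 9)]
[(-180, 33.5, 185), (-179, 33.5, 186), (-178, 33.0, 182), (-177, 32.5, 159), (-176, 32.0, 149), (-175, 32.5, 172), (-174, 33.0, 183), (-173, 33.0, 187), (-172, 32.5, 185), (-171, 33.0, 190), (-170, 33.0, 194), (-169, 33.0, 195), (-168, 33.0, 195), (-167, 32.5, 202), (-166, 32.5, 196), (-165, 34.0, 197), (-164, 35.0, 198), (-163, 35.0, 194), (-162, 34.5, 198), (-161, 32.5, 188), (-160, 31.5, 165), (-159, 31.5, 148), (-158, 32.0, 165), (-157, 32.0, 186), (-156, 32.5, 189), (-155, 32.0, 188), (-154, 31.5, 178), (-153, 31.5, 180), (-152, 31.5, 171), (-151, 31.0, 158), (-150, 31.0, 143), (-149, 31.0, 131), (-148, 31.0, 125), (-147, 31.0, 135), (-146, 31.0, 158), (-145, 31.0, 160), (-144, 31.0, 145), (-143, 31.5, 146), (-142, 31.5, 169), (-141, 31.5, 177), (-140, 31.0, 167), (-139, 30.5, 154), (-138, 31.0, 162), (-137, 31.5, 175), (-136, 31.5, 180),
[... 1708 characters left out ...]
174, 22)]
[(-165, 28.0, 99), (-164, 28.5, 107), (-163, 28.0, 105), (132, 29.0, 122), (133, 29.0, 116), (134, 30.0, 119), (135, 30.5, 128), (136, 30.5, 139), (137, 31.0, 145), (138, 31.0, 150), (139, 31.0, 159), (140, 31.0, 167), (141, 30.0, 166), (142, 30.5, 157), (143, 29.5, 152), (144, 29.5, 151), (145, 30.0, 143), (146, 29.5, 126), (147, 28.0, 119), (148, 28.0, 121), (149, 28.5, 118), (150, 28.5, 111), (151, 28.5, 103), (152, 27.5, 95), (153, 27.5, 94), (154, 27.5, 84), (159, 27.0, 94), (160, 27.5, 106), (161, 27.5, 103), (162, 27.5, 95), (163, 27.0, 91)]
top [26.5, 26.0, 26.0, 27.0, 25.5, 24.5, 24.0, 24.5, 25.0, 24.5, 23.0, 24.0, 22.5, 30.5, 30.0, 28.0, 27.5, 27.0, 26.5, 26.5, 26.5] -180
```

With centre (.4245,.027): ticks at -156°, -125°, 144.5° and a long one at 173.5°; pointer at -164°. So the dial is at about 338° = 5.90 rad, past 55 minutes, and the base did not turn. Go back to grip and turn back 1.19 rad.

>>> send_path(increments=[{"d": [0, 0, -0.0225], "aperture": 0.085}, {"d": [0, 0, -0.0225], "aperture": 0.085}, {"d": [0.0147, 0.0473, 0], "aperture": 0.085}, {"d": [0.0147, 0.0473, 0], "aperture": 0.085}, {"d": [0.0147, 0.0473, 0], "aperture": 0.085}, {"aperture": 0.085}, {"aperture": 0.085}])

```text
time_s: 26.95
tool_pos: [0.424, 0.0279, 0.1203]
orientation: [0.54, 0.842, 0.001, 0.0]
contact_force: [-0.3, -0.0, -0.2]
opening: 0.0852
grip_force: 0.0
```

Run:
```python
from h import *
R=frame([0,0,-1],Ro.from_quat(manip.observe()["orientation"]).as_matrix()[:,1])
rel([.4245,.027,.029],R)
```

```text
rot [ 0.0018 -0.0008  0.    ] shift(turned axes) [-0.001   0.0001  0.0913] shift(now axes) [-0.0011 -0.0001  0.0913] world [ 0.0005 -0.0009 -0.0913]
```

>>> send_path(increments=[{"d": [-0.001, 0, 0.0228], "aperture": 0.085}, {"d": [0, 0, 0.0228], "aperture": 0.085}, {"d": [0, 0, 0.0228], "aperture": 0.085}, {"d": [0, 0, 0.0228], "aperture": 0.085}, {"aperture": 0.085}, {"aperture": 0.045}, {"aperture": 0.045}, {"aperture": 0.045}, {"aperture": 0.045}, {"aperture": 0.045}, {"aperture": 0.045}, {"aperture": 0.045}, {"aperture": 0.045}])

```text
time_s: 28.25
tool_pos: [0.4251, 0.026, 0.0313]
orientation: [0.541, 0.841, 0.002, 0.002]
contact_force: [-2.7, -0.5, 8.6]
opening: 0.0548
grip_force: 58.2
```

>>> send_path(increments=[{"r": [0, 0, -0.149], "aperture": 0.045}, {"r": [0, 0, -0.149], "aperture": 0.045}, {"r": [0, 0, -0.149], "aperture": 0.045}, {"r": [0, 0, -0.149], "aperture": 0.045}, {"r": [0, 0, -0.149], "aperture": 0.045}, {"r": [0, 0, -0.149], "aperture": 0.045}, {"r": [0, 0, -0.149], "aperture": 0.045}, {"r": [0, 0, -0.149], "aperture": 0.045}, {"aperture": 0.045}, {"aperture": 0.045}])

```text
time_s: 29.25
tool_pos: [0.4254, 0.0264, 0.0313]
orientation: [-0.024, 1.0, 0.001, 0.003]
contact_force: [-1.7, -0.3, 8.6]
opening: 0.0547
grip_force: 58.2
```

>>> send_path(increments=[{"aperture": 0.085}, {"aperture": 0.085}, {"aperture": 0.085}, {"aperture": 0.085}, {"aperture": 0.085}, {"d": [0, 0, -0.015], "aperture": 0.085}, {"d": [0, 0, -0.025], "aperture": 0.085}, {"d": [0, 0, -0.025], "aperture": 0.085}, {"d": [0, 0, -0.025], "aperture": 0.085}, {"aperture": 0.085}])

```text
time_s: 30.25
tool_pos: [0.4264, 0.0261, 0.1219]
orientation: [-0.024, 1.0, 0.001, 0.004]
contact_force: [0.8, 0.0, 0.3]
opening: 0.0848
grip_force: 0.0
```

>>> send_path(increments=[{"d": [-0.0165, -0.0365, 0], "aperture": 0.085}, {"d": [-0.0165, -0.0365, 0], "aperture": 0.085}, {"d": [-0.0165, -0.0365, 0], "aperture": 0.085}, {"d": [-0.0165, -0.0365, 0], "aperture": 0.085}, {"d": [0, 0, 0.0235], "aperture": 0.085}, {"d": [0, 0, 0.0235], "aperture": 0.085}, {"aperture": 0.085}, {"aperture": 0.085}])

```text
time_s: 31.05
tool_pos: [0.4959, -0.1163, 0.0709]
orientation: [-0.024, 1.0, 0.001, -0.001]
contact_force: [-0.3, 0.3, 0.8]
opening: 0.0851
grip_force: 0.0
```

Run:
```python
from h import *
s=manip.snapshot("wrist"); p=proj(s,[.4255,.0265,.02],True); print(p); cv2.imwrite("pics/v6.png",s["frame"])
ims=[]
for c in ((.4255,.0265),(.4245,.028),(.4245,.025)):
    im=strip("wrist",c); P=prof(im); ims.append(cv2.resize(im[:,20:170],(780,140),interpolation=cv2.INTER_CUBIC))
    print(c,"ticks",[(r[0],r[3]) for r in P if r[3]>9]); print([r for r in P if -112<r[0]<-80]); print("top",[r[1] for r in P][::6],P[0][0])
y,x=max(int(p[1])-50,0),min(max(int(p[0])-65,0),430)
crop=cv2.resize(s["frame"][y:y+100,x:x+130],(390,300),interpolation=cv2.INTER_CUBIC); crop=cv2.copyMakeBorder(crop,0,0,0,390,cv2.BORDER_CONSTANT)
cv2.imwrite("pics/st3.png",np.vstack(ims[:2]+[crop]))
```

```text
[495.6284 143.6485]
(0.4255, 0.0265) ticks [(-132, 12), (-131, 13), (-101, 15), (-100, 17), (-99, 13), (-70, 11), (-69, 10), (-41, 11), (-40, 10)]
[(-111, 23.5, 48, 2), (-110, 23.5, 50, 2), (-109, 24.0, 51, 2), (-108, 23.5, 50, 0), (-107, 23.5, 52, 0), (-106, 23.5, 53, 0), (-105, 24.0, 53, 0), (-104, 24.0, 50, 0), (-103, 24.0, 46, 0), (-102, 24.5, 46, 0), (-101, 26.0, 59, 15), (-100, 27.0, 85, 17), (-99, 27.5, 96, 13), (-98, 27.5, 91, 1), (-97, 26.0, 64, 2), (-96, 24.5, 48, 1), (-95, 24.5, 44, 0), (-94, 25.0, 48, 0), (-93, 25.0, 48, 0), (-92, 25.0, 47, 0), (-91, 24.5, 48, 0), (-90, 24.0, 49, 1), (-89, 24.0, 48, 1), (-88, 24.0, 46, 0), (-87, 24.5, 45, 0), (-86, 24.5, 44, 0), (-85, 24.5, 44, 0), (-84, 24.5, 43, 0), (-83, 24.5, 42, 0), (-82, 24.5, 43, 0), (-81, 24.5, 43, 0)]
top [21.0, 23.5, 24.0, 23.5, 23.5, 24.0, 24.0, 23.5, 24.0, 27.5, 25.0, 24.5, 24.5, 24.5, 25.0, 25.5, 26.0, 26.0, 26.5, 28.0, 27.5] -152
(0.4245, 0.028) ticks [(-
[... 1154 characters left out ...]
7, 0), (-107, 27.0, 80, 0), (-106, 27.0, 79, 0), (-105, 26.5, 71, 1), (-104, 26.5, 74, 3), (-103, 26.5, 83, 1), (-102, 27.0, 86, 0), (-101, 27.0, 82, 0), (-100, 27.0, 85, 0), (-99, 28.0, 114, 14), (-98, 29.5, 146, 14), (-97, 30.0, 155, 9), (-96, 30.0, 139, 0), (-95, 28.5, 103, 0), (-94, 27.0, 81, 0), (-93, 27.5, 101, 0), (-92, 27.5, 107, 0), (-91, 27.5, 107, 0), (-90, 27.0, 99, 0), (-89, 27.0, 86, 0), (-88, 26.5, 73, 0), (-87, 26.5, 69, 0), (-86, 26.5, 72, 0), (-85, 26.5, 76, 0), (-84, 26.5, 76, 0), (-83, 26.5, 73, 0), (-82, 26.5, 73, 0), (-81, 26.5, 78, 0)]
top [29.5, 30.0, 28.5, 28.5, 28.0, 27.5, 27.5, 27.0, 26.5, 30.0, 27.5, 26.5, 26.5, 26.5, 26.5, 27.0, 27.0, 27.0, 27.0, 27.5, 28.0] -151
```

View pics/st3.png

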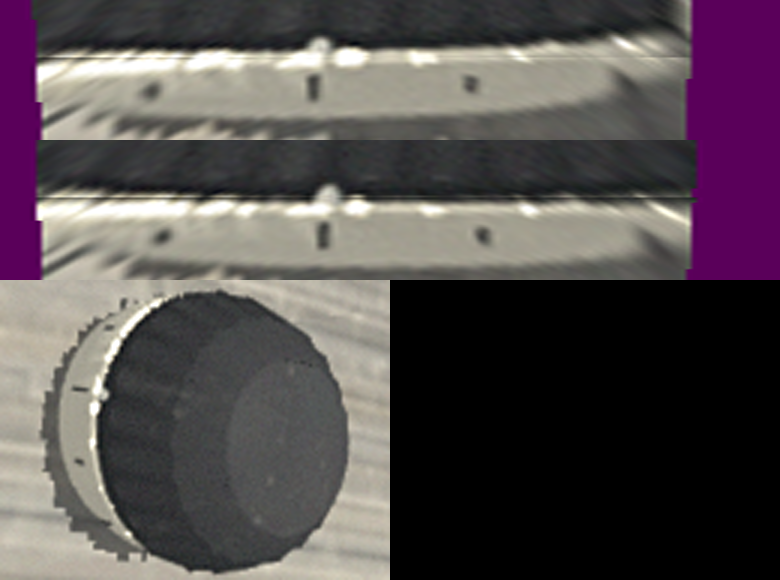

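The picture shows the timer upright, with the pointer at strip pixel (320,46) right above the long tick at (313,88), within 2°. That tick is 270° clockwise from the 0 mark, so it is 45 minutes. Nothing touches the timer, so I'm handing in.

```bash
python3 -c "
from rig import manip
print(manip.hand_in())"
```

```text
the job is handed in; nothing more can be done
None
```

I stood the timer upright and let go of it, wound the dial to about 5.90 rad (past 55 minutes), turned it back to within about 2° of the 45-minute mark, and handed the job in at about 31 s; no verdict was returned.

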